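# Bring the copper sheet forward in the sheet tray

## Robot

A 6-joint arm with a two-finger parallel gripper is mounted at the origin on a cart in front of the work surface, level with it; the furniture and walls round the work are solid. World frame = base frame: x ahead of the robot, y to its left, z up, the work surface at z = 0. Lengths are in m, angles in rad, forces in N, time in s.
With the tool pointing down it reaches from about 0.275 to 0.775 m from the base axis. Payload 14.6 kg.
Tool frame: the origin (TCP) lies on the mounting face of the last link; the fingertips stand 173 mm ahead of it and the grasp point (between the pads) lies 155 mm ahead of it (arm.tip_extent is the distance from the TCP to the fingertips, in m); z points along the fingers, y is the direction in which the jaws open and shut (so a half turn about z gives the same grasp; the last joint's range is limited). The gripper opens to 85 mm and grips with 20 to 120 N. Pads are 22 mm wide; open, the fingers measure 114 mm over their backs; the gripper's body (76 mm by 85 mm) begins 54 mm behind the grasp point. The pads swing forward as they close: fully open they stand 13 mm farther back than shut.
Start: joints at [1.041, 0.263, -0.048, 1.259, 0, 1.415], TCP at [0.192, 0.489, 0.405] pointing down, gripper open.
Joint ranges: [-2.65, 2.65], [-0.89, 1.7], [-1.18, 1.37], [-2.13, 2.11], [-1.35, 1.29], [-3.14, 3.14]. Speed limits (rad/s): [1.89, 1.89, 2.57, 2.79, 3.14, 3.14].

## Interface

Orientations are given as a unit quaternion [x, y, z, w].
In Python, from bench import arm gives the robot as it stands.
- The arm moves only by the tool play_rows, never from a script. Its argument "moves" is a list that holds one entry, the list of rows, each a list of 5 numbers: the opening, from 0 (shut) to 1 (fully open), then the shift along the tool's x, y, z in units of 25 mm (1.0 is 25 mm), then the turn about the tool's z in rad. In form: [[[gripper, dx, dy, dz, yaw], ...]]. A call has 1 to 8 rows; each row shifts and turns the commanded pose from where the row before left it, along the tool's axes as they then stand; what a row does not reach is not made up. A row lasts 1/10 s, in which the tool goes at most 50 mm and 8.59 degrees, less where a joint would pass 70% of its speed; a pose out of reach is approached as far as the arm can. A call is refused whole if a number of a shift passes 1 or a number of a turn 0.15, either way. A call with a gripper value outside its range is refused whole. The fingers move at their own pace and stop on an object; the grip force is fixed at half the most. Time passes only in rows, so rows that do not move let the fingers close. It gives the time, the measured TCP pose, the force and the opening at its end, in the units of the state.
- arm.read_state(): the state, without advancing time (a new reading comes with each control period).
- arm.read_camera(name): name is "side" or "top" or "wrist"; returns the picture (420x560x3 uint8, blue, green, red); there is no depth.
- arm.camera_params(name): a dict with "K" (3x3 intrinsics, pixels), "dist_coeffs" ([k1, k2, p1, p2, k3] as OpenCV has them; the pictures are not rectified), "R" (3x3) and "t" (3): a world point X has camera coordinates R X + t; the wrist camera has in their place "mount" (4x4, takes a point from camera to tool coordinates, whose origin is the TCP and whose axes are the flange's). Camera axes: x right, y down, z forward; pixel columns grow to the right and rows downward; lengths in m; the calibration is good to about 2 mm. A picture is of the moment at which its call begins: read the wrist's pose just before it. camera_params takes no time and is no camera call.
- arm.job_done(): hands the job in, once; it reports no verdict.
The state is a dict: "t": time; "q": joint angles; "joint_vel": joint speeds; "tau": joint torques, N m; "position": TCP position; "eef_rot": TCP orientation; "contact_force": force on the tool from outside, world axes, zero at the start; "torque": the same for the moment, N m; "grip_width": finger opening in m.
Only numpy, scipy, OpenCV 4.12 (cv2) and the standard library are available. Lean on these libraries where they do the work, as an engineer would, in place of code of your own. Each camera call takes 0.05 s, during which the arm holds its last target.

## Task

The next piece is to be made in copper. Press a fingertip on top of the copper sheet and draw it along its lane towards the front of the sheet tray, right up to the two brass stop pins, so that its edge lies over the finger notch ready to be picked up. Keep it flat in its lane (do not lift it out), and leave the other two sheets where they are.

Things in the scene. Friction and masses are not known exactly. Their poses are not given: they have to be found in the camera images.
- copper_sheet: flat reddish copper sheet, 90 x 56 x 4 mm, loose in any one of the tray's three lanes, near its back end; its top is 10 mm above the bench. Origin: centre of its underside; x along its length, to the back of the tray, y across, z up. 0.18 kg. Slides easily on the smooth tray floor when shut fingertips press on it with 5 to 20 N and move along the lane.
- brass_sheet: flat yellow brass sheet, 90 x 56 x 4 mm, loose in any one of the tray's three lanes, near its back end; its top is 10 mm above the bench. Origin: centre of its underside; x along its length, to the back of the tray, y across, z up. To be left in place.
- aluminium_sheet: flat silver-grey aluminium sheet, 90 x 56 x 4 mm, loose in any one of the tray's three lanes, near its back end; its top is 10 mm above the bench. Origin: centre of its underside; x along its length, to the back of the tray, y across, z up. To be left in place.
- sheet_tray: low wooden tray, green floor, fixed, 190 x 204 mm. Origin: centre of its underside, on the bench top; x to its back, along the lanes, y across, z up. Floor 6 mm thick. Three lanes 60 mm wide, centred at y = -66, 0, +66 mm, between rails 14 mm high. Each ends in front (-x) at two brass pins, 15 mm high, rear faces at x = -83 mm; a sheet touching them has its origin at x = -38 mm. Sheets start at x = 34 to 42 mm.

How it is judged:
At the end, for the whole second after the job is handed in: The copper sheet lies flat and still in its lane with its front edge within 10 mm of the brass stop pins; the brass and aluminium sheets are within 12 mm of where they started (x of copper_sheet in the frame of sheet_tray between -0.048 and -0.028 m and z of copper_sheet in the frame of sheet_tray below 0.01 m and angle between copper_sheet's own z axis and vertical below 0.08 rad and angle between the x axis of copper_sheet and the x axis of sheet_tray, either way round below 0.17 rad and linear speed of copper_sheet below 0.01 m/s and distance of each of brass_sheet, aluminium_sheet from where it was at the start of the episode below 0.012 m); the robot touches nothing.
It fails at once if the copper sheet is lifted more than 15 mm off the tray floor (z of copper_sheet in the frame of sheet_tray above 0.021 m).
It fails at once if the brass or the aluminium sheet is shifted by more than 15 mm (distance of any of brass_sheet, aluminium_sheet from where it was at the start of the episode above 0.015 m).
It also fails if it takes over 35 s, if anything falls off the work surface, if the arm or the gripper's body presses on something with over 40 N, if the wrist force passes 120 N, or if a joint passes its speed limit or range.

## Working session

There is one attempt and no reset: what is moved stays moved. The work goes in short steps, Python scripts to look and compute and a tool call to move; the robot and the scene stay as the last step left them, time stands still between calls to the robot, and variables do not carry over. Pictures are saved under pics/ and viewed, and the job is handed in when it is done.

Besides the shell and the picture viewer there is one more tool, called after "Request:" as name([rows], argument=value, ...), one row to a line, values as JSON. play_rows: Moves the arm, as the interface text tells. Its arguments: {"type":"object","properties":{"moves":{"type":"array"}},"required":["moves"]}

```bash
mkdir -p pics
python3 - <<'E'
from bench import arm
import cv2
s=arm.read_state();print(s['t'],s['position'],s['eef_rot'],s['grip_width'],arm.tip_extent)
for n in['top','side']:
    cv2.imwrite(f'pics/{n}0.png',arm.read_camera(n)); p=arm.camera_params(n);print(n,p)
E
```

```text
0.0 [0.19215642 0.48847643 0.40424494] [ 1.86303082e-01  9.82492192e-01 -4.72991330e-04 -1.76031062e-04] 0.08556959809618656 0.1734
top {'K': array([[477.37208459,   0.        , 277.51257473],
       [  0.        , 477.37208459, 213.52636514],
       [  0.        ,   0.        ,   1.        ]]), 'dist_coeffs': array([0.01362864, 0.        , 0.        , 0.        , 0.        ]), 'R': array([[-0.02006494, -0.99919353,  0.03478064],
       [-0.98503532,  0.01380052, -0.17179922],
       [ 0.17118068, -0.0377073 , -0.98451782]]), 't': array([0.1030079 , 0.64702735, 0.78401029])}
side {'K': array([[420.51430801,   0.        , 278.38164978],
       [  0.        , 420.51430801, 207.64513165],
       [  0.        ,   0.        ,   1.        ]]), 'dist_coeffs': array([0.02276394, 0.        , 0.        , 0.        , 0.        ]), 'R': array([[-0.98218511, -0.18753282,  0.01199342],
       [-0.12467739,  0.60257337, -0.78826447],
       [ 0.14059854, -0.77571694, -0.6152197 ]]), 't': array([0.66792713, 0.06445591, 0.88229675])}
```

View pics/top0.png

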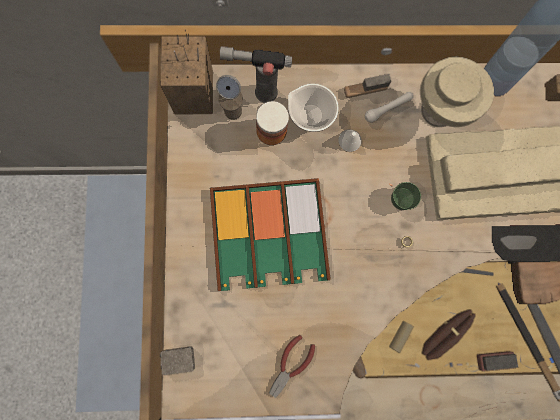

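View pics/side0.png

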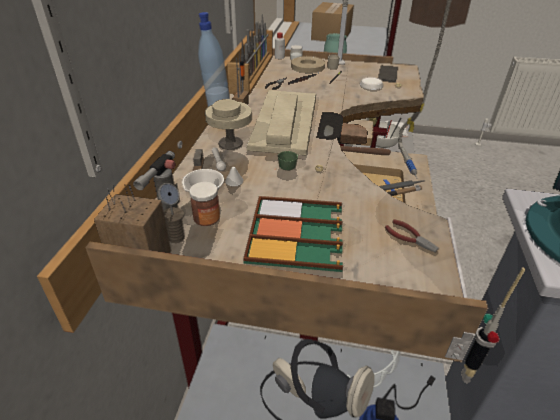

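The top view shows the tray at about (270,235). Brass is in the left lane, copper in the middle lane at about (268,215), and aluminium in the right lane. The pins are at the bottom, near row 285.

```bash
cat > h.py <<'E'
import numpy as np,cv2
from bench import arm
def ray(n,uv,z):
    p=arm.camera_params(n);R,t=p['R'],p['t']
    x=cv2.undistortPoints(np.float32(uv).reshape(-1,1,2),p['K'],p['dist_coeffs']).reshape(-1,2)
    d=np.c_[x,np.ones(len(x))]@R; c=-R.T@t
    return c+d*((z-c[2])/d[:,2])[:,None]
def masks(img):
    h=cv2.cvtColor(img,cv2.COLOR_BGR2HSV)
    return {'copper':cv2.inRange(h,(5,150,150),(14,255,255)),'brass':cv2.inRange(h,(17,170,150),(26,255,255)),'alu':cv2.inRange(h,(0,0,170),(179,30,255)),'green':cv2.inRange(h,(60,100,30),(90,255,200))}
def find(n,img,roi):
    x0,y0,x1,y1=roi;out={}
    for k,m in masks(img).items():
        mm=np.zeros_like(m);mm[y0:y1,x0:x1]=m[y0:y1,x0:x1]
        c=max(cv2.findContours(mm,0,2)[0],key=cv2.contourArea)
        b=cv2.boxPoints(cv2.minAreaRect(c));out[k]=ray(n,b,.010 if k!='green' else .006)
        print(n,k,cv2.contourArea(c),b.round(0).tolist(),'c',out[k].mean(0).round(4),'corners',out[k][:,:2].round(3).tolist())
    return out
E
python3 - <<'E'
from h import *
np.set_printoptions(suppress=True)
find('top',cv2.imread('pics/top0.png'),(205,175,332,295))
find('side',cv2.imread('pics/side0.png'),(240,190,346,272))
print('tray outer',ray('top',[(211,187),(319,179),(328,283),(218,291)],.014).round(4))
print('pins top',ray('top',[(222,288),(250,284),(259,285),(287,282),(295,281),(323,278)],.015).round(4))
for n in('top','side'):
  p=arm.camera_params(n);print(-p['R'].T@p['t'])
i=cv2.imread('pics/top0.png')[170:300,200:340];cv2.imwrite('pics/crop0.png',cv2.resize(i,None,fx=4.5,fy=4.5,interpolation=2))
cv2.imwrite('pics/w0.png',arm.read_camera('wrist'))
E
```

```text
top copper 1319.0 [[250.0, 192.0], [280.0, 189.0], [284.0, 236.0], [255.0, 239.0]] c [0.6555 0.1095 0.01  ] corners [[0.697, 0.141], [0.702, 0.086], [0.613, 0.079], [0.609, 0.133]]
top brass 1334.5 [[214.0, 192.0], [244.0, 189.0], [248.0, 237.0], [218.0, 239.0]] c [0.6563 0.1759 0.01  ] corners [[0.698, 0.207], [0.703, 0.152], [0.614, 0.145], [0.61, 0.199]]
top alu 1287.5 [[285.0, 187.0], [314.0, 183.0], [319.0, 231.0], [290.0, 234.0]] c [0.6653 0.0441 0.01  ] corners [[0.707, 0.075], [0.713, 0.02], [0.623, 0.014], [0.618, 0.068]]
top green 1310.0 [[216.0, 236.0], [249.0, 233.0], [254.0, 287.0], [221.0, 290.0]] c [0.57   0.1693 0.006 ] corners [[0.617, 0.204], [0.621, 0.143], [0.523, 0.135], [0.519, 0.195]]
side copper 629.0 [[257.0, 234.0], [258.0, 217.0], [301.0, 221.0], [300.0, 238.0]] c [0.6579 0.1107 0.01  ] corners [[0.698, 0.141], [0.708, 0.088], [0.615, 0.081], [0.61, 0.134]]
side brass 0.0 [[338.0, 262.0], [338.0, 262.0], [338.0, 261.0], [338.0, 261.0]] c [0.5283 0.1865 0.01  ] corners [[0.528, 0.188], [0.528, 0.188], [0.528, 0.185], [0.528, 0.185]]
side alu 510.5 [[260.0, 214.0], [261.0, 199.0], [301.0, 202.0], [300.0, 217.0]] c [0.667 0.045 0.01 ] corners [[0.707, 0.074], [0.716, 0.023], [0.625, 0.016], [0.62, 0.067]]
side green 582.0 [[295.0, 260.0], [297.0, 242.0], [341.0, 246.0], [340.0, 264.0]] c [0.5682 0.1666 0.006 ] corners [[0.609, 0.195], [0.614, 0.145], [0.525, 0.139], [0.524, 0.188]]
tray outer [[0.7072 0.2125 0.014 ]
 [0.7201 0.0115 0.014 ]
 [0.5274 0.002  0.014 ]
 [0.517  0.1993 0.014 ]]
pins top [[0.5222 0.1922 0.015 ]
 [0.5282 0.1423 0.015 ]
 [0.5262 0.1262 0.015 ]
 [0.5305 0.0759 0.015 ]
 [0.532  0.0615 0.015 ]
 [0.5364 0.0108 0.015 ]]
[0.50520422 0.12355842 0.87944821]
[0.54001464 0.77083139 0.58560391]
```

View pics/crop0.png

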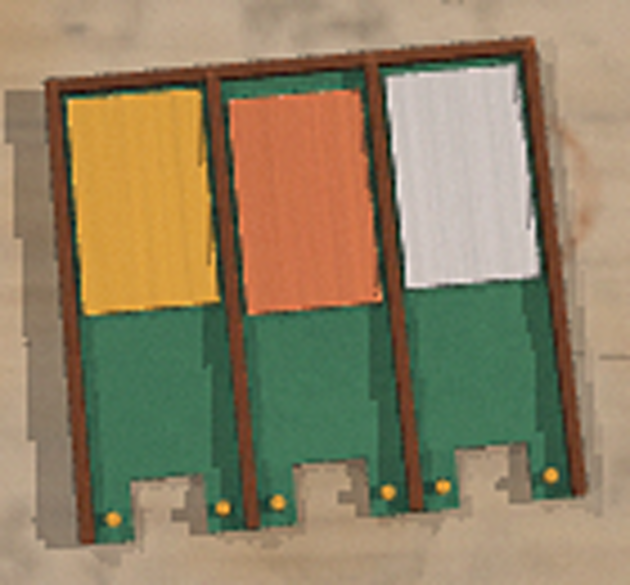

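View pics/w0.png

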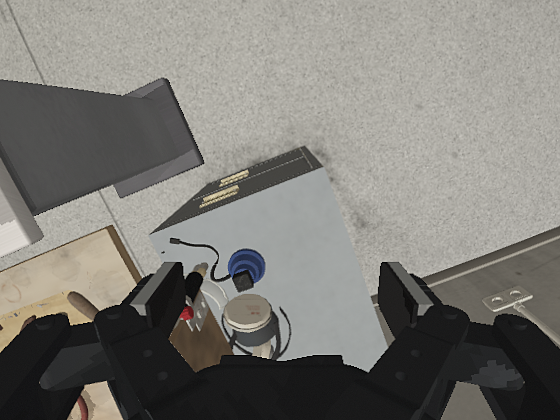

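Request:
play_rows([
  [[0, 0, 0, 0, -0.113], [0, 0, 0, 0, -0.113], [0, 0, 0, 0, -0.113], [0, 0, 0, 0, -0.113], [0, -0.5, -0.5, 0, 0], [0, -1, -1, 0, 0], [0, -1, -1, 0, 0], [0, -1, -1, 0, 0]],
])

```text
t: 0.95
position: [0.2869, 0.4072, 0.4045]
eef_rot: [-0.039, 0.999, -0.0, -0.0]
contact_force: [-0.4, -0.4, 0.1]
grip_width: -0.0002
```

Request:
play_rows([
  [[0, -1, -1, 0, 0], [0, -1, -1, 0, 0], [0, -1, -1, 0, 0], [0, -1, -1, 0, 0], [0, -1, -1, 0, 0], [0, -1, -1, 0, 0], [0, -1, -1, 0, 0], [0, -1, -1, 0, 0]],
])

```text
t: 1.75
position: [0.502, 0.2229, 0.4045]
eef_rot: [-0.039, 0.999, -0.0, -0.0]
contact_force: [0.1, 0.7, -0.4]
grip_width: 0.0001
```

Request:
play_rows([
  [[0, -1, -1, 0, 0], [0, -1, -1, 0, 0], [0, -1, -1, 0, 0], [0, -1, -1, 0, 0], [0, -1, -1, 0, 0], [0, -0.75, 0, 0.5, 0], [0, 0, 0, 1, 0], [0, 0, 0, 1, 0]],
])

```text
t: 2.55
position: [0.6545, 0.1102, 0.3408]
eef_rot: [-0.038, 0.999, 0.0, -0.0]
contact_force: [-0.7, -0.0, -0.2]
grip_width: -0.0001
```

Run:
```python
from h import *
s=arm.read_state();print(s['t'],s['position'],s['contact_force'],s['eef_rot'])
i=arm.read_camera('wrist');cv2.imwrite('pics/w1.png',i);cv2.imwrite('pics/s1.png',arm.read_camera('side'))
print(arm.camera_params('wrist')['mount'])
```

```text
2.55 [0.65453654 0.11018706 0.34084522] [-0.65659324 -0.02556214 -0.19888863] [-3.83091719e-02  9.99265932e-01  1.43498495e-05 -7.13174249e-05]
[[-8.51338749e-04 -9.63253038e-01 -2.68594230e-01  6.90890011e-02]
 [ 9.99999606e-01 -8.87602520e-04  1.35796289e-05  8.14560165e-04]
 [-2.51485534e-04 -2.68594112e-01  9.63253414e-01  3.03657160e-02]
 [ 0.00000000e+00  0.00000000e+00  0.00000000e+00  1.00000000e+00]]
```

View pics/w1.png

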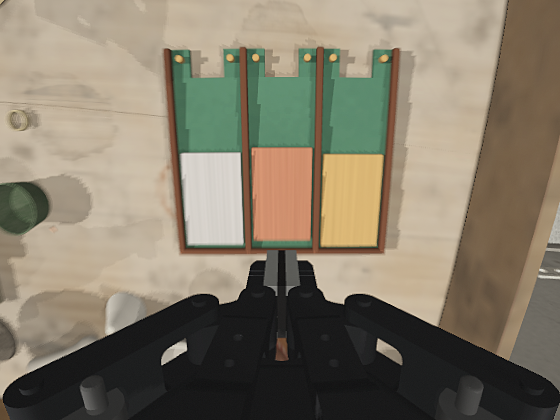

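View pics/s1.png

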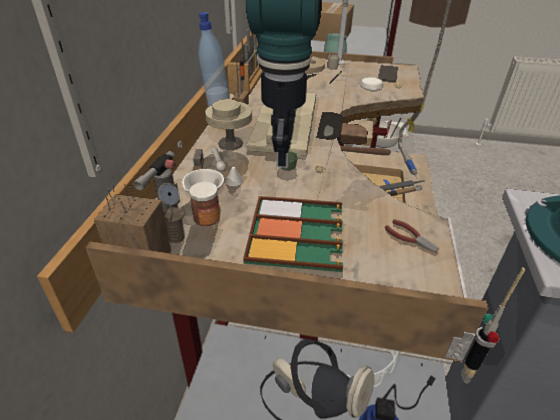

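Request:
play_rows([
  [[0, 0, 0, 1, 0], [0, 0, 0, 1, 0], [0, 0, 0, 1, 0], [0, 0, 0, 1, 0], [0, 0, 0, 1, 0], [0, 0, 0, 0.6, 0], [0, 0, 0, 0.2, 0], [0, 0, 0, 0, 0]],
])

```text
t: 3.45
position: [0.6542, 0.1106, 0.1977]
eef_rot: [-0.039, 0.999, -0.0, -0.0]
contact_force: [0.1, 0.5, 0.7]
grip_width: 0.0002
```

Run:
```python
from h import *
s=arm.read_state();print(s['t'],s['position'],s['contact_force'],s['eef_rot'])
cv2.imwrite('pics/s2.png',cv2.resize(arm.read_camera('side')[130:290,220:380],None,fx=3.5,fy=3.5))
```

```text
3.45 [0.65417466 0.11062794 0.1976916 ] [0.10696391 0.46437011 0.65302488] [-3.86385382e-02  9.99253253e-01 -5.56714602e-06 -4.91726903e-06]
```

View pics/s2.png

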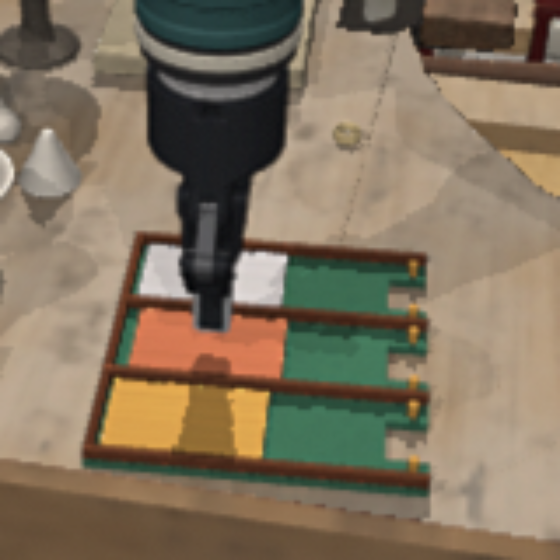

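The shut fingertips are above the middle of the copper sheet, about 14 mm over it. Next I lower them gently.

Request:
play_rows([
  [[0, 0, 0, 0.3, 0], [0, 0, 0, 0.16, 0], [0, 0, 0, 0.06, 0], [0, 0, 0, 0, 0]],
])

```text
t: 3.9
position: [0.6539, 0.1106, 0.184]
eef_rot: [-0.039, 0.999, -0.0, -0.0]
contact_force: [-0.4, 0.1, -0.4]
grip_width: -0.0002
```

Request:
play_rows([
  [[0, 0, 0, 0.04, 0], [0, 0, 0, 0.0, 0]],
])

```text
t: 4.1
position: [0.6541, 0.1105, 0.1835]
eef_rot: [-0.039, 0.999, 0.0, 0.0]
contact_force: [-1.0, 0.1, 2.7]
grip_width: 0.0001
```

Request:
play_rows([
  [[0, 0, 0, 0.04, 0], [0, 0, 0, 0.0, 0]],
])

```text
t: 4.3
position: [0.654, 0.1106, 0.1834]
eef_rot: [-0.039, 0.999, -0.0, 0.001]
contact_force: [-6.2, -0.6, 15.7]
grip_width: -0.0001
```

Request:
play_rows([
  [[0, 0.1, 0, 0, 0], [0, 0.2, 0, 0, 0], [0, 0.2, 0, 0, 0], [0, 0.2, 0, 0, 0], [0, 0.1, 0, 0, 0]],
])

```text
t: 4.8
position: [0.6348, 0.109, 0.1834]
eef_rot: [-0.039, 0.999, 0.0, 0.002]
contact_force: [4.0, 0.9, 7.4]
grip_width: -0.0002
```

Run:
```python
from h import *
np.set_printoptions(suppress=True)
s=arm.read_state();print(s['t'],s['position'],s['contact_force'])
i=arm.read_camera('side')
cv2.imwrite('pics/s3.png',cv2.resize(i[130:290,220:380],None,fx=3.5,fy=3.5))
```

```text
4.8 [0.63475291 0.10902408 0.18344843] [4.04030604 0.90630818 7.37136084]
```

View pics/s3.png

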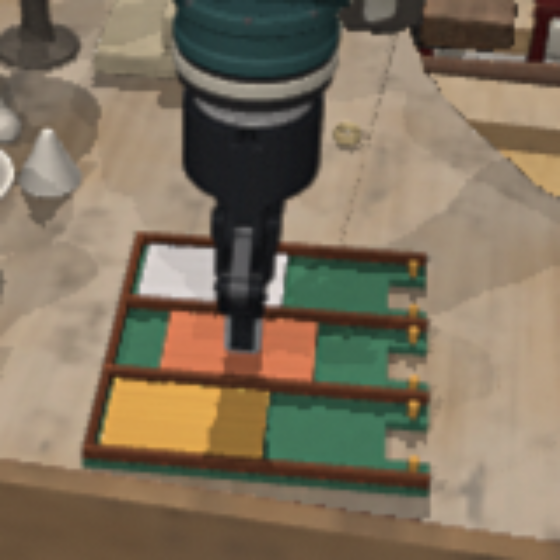

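The sheet slides with the finger. I continue, adding a trace of downward motion to keep the pressing force up.

Request:
play_rows([
  [[0, 0.1, 0, 0.01, 0], [0, 0.25, 0, 0.005, 0], [0, 0.25, 0, 0.005, 0], [0, 0.25, 0, 0, 0], [0, 0.25, 0, 0, 0], [0, 0.25, 0, 0, 0], [0, 0.15, 0, 0, 0], [0, 0.1, 0, 0, 0]],
])

```text
t: 5.65
position: [0.5955, 0.1059, 0.1834]
eef_rot: [-0.039, 0.999, 0.0, 0.003]
contact_force: [4.9, 0.2, 12.3]
grip_width: -0.0
```

Run:
```python
from h import *
np.set_printoptions(suppress=True)
s=arm.read_state();print(s['t'],s['position'],s['contact_force'])
i=arm.read_camera('side')
cv2.imwrite('pics/s4.png',cv2.resize(i[130:290,220:380],None,fx=3.5,fy=3.5))
```

```text
5.65 [0.59547053 0.10594779 0.18339514] [ 4.94963929  0.15264328 12.29715122]
```

View pics/s4.png

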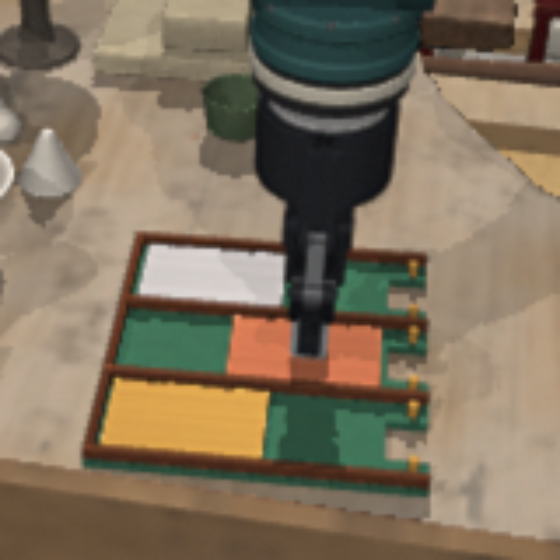

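Request:
play_rows([
  [[0, 0.1, 0, 0, 0], [0, 0.15, 0, 0, 0], [0, 0.15, 0, 0, 0], [0, 0.1, 0, 0, 0], [0, 0.08, 0, 0, 0]],
])

```text
t: 6.2
position: [0.5812, 0.1048, 0.1834]
eef_rot: [-0.039, 0.999, 0.0, 0.003]
contact_force: [5.1, -0.4, 12.4]
grip_width: 0.0001
```

Request:
play_rows([
  [[0, 0.08, 0, 0, 0], [0, 0, 0, 0, 0]],
])

```text
t: 6.4
position: [0.5792, 0.1047, 0.1834]
eef_rot: [-0.039, 0.999, 0.0, 0.003]
contact_force: [5.1, 0.1, 13.6]
grip_width: 0.0004
```

Request:
play_rows([
  [[0, 0.08, 0, 0, 0], [0, 0, 0, 0, 0]],
])

```text
t: 6.6
position: [0.5775, 0.1045, 0.1834]
eef_rot: [-0.039, 0.999, 0.0, 0.003]
contact_force: [6.6, 0.6, 11.7]
grip_width: -0.0
```

Run:
```python
from h import *
np.set_printoptions(suppress=True)
s=arm.read_state();print(s['t'],s['position'],s['contact_force'])
i=arm.read_camera('side')
cv2.imwrite('pics/s5.png',cv2.resize(i[130:290,220:380],None,fx=3.5,fy=3.5))
```

```text
6.6 [0.57753865 0.10453992 0.1834222 ] [ 6.5976655   0.57341672 11.71238422]
```

View pics/s5.png

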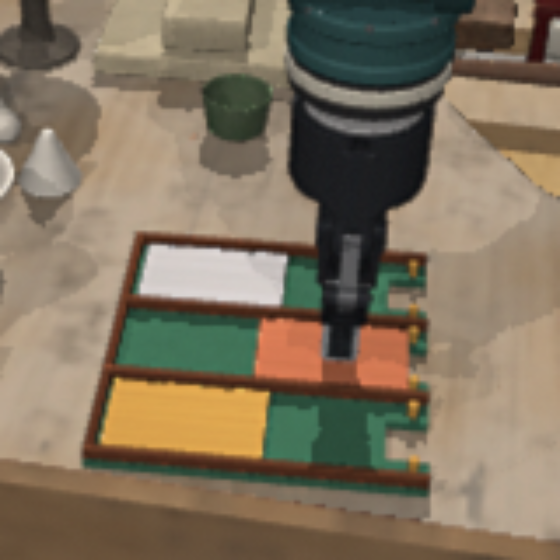

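The sheet edge is at or very near the pins, and the force rose slightly. I'll make one more small step to confirm.

Request:
play_rows([
  [[0, 0.06, 0, 0, 0], [0, 0, 0, 0, 0]],
])

```text
t: 6.85
position: [0.5761, 0.1044, 0.1834]
eef_rot: [-0.039, 0.999, 0.0, 0.003]
contact_force: [6.7, 1.2, 10.4]
grip_width: -0.0001
```

Request:
play_rows([
  [[0, 0.06, 0, 0, 0], [0, 0, 0, 0, 0]],
])

```text
t: 7.05
position: [0.5746, 0.1043, 0.1834]
eef_rot: [-0.039, 0.999, 0.0, 0.003]
contact_force: [6.7, 0.9, 11.6]
grip_width: 0.0002
```

Horizontal force has levelled off at 6.7 N, up from 5.1 N, so the fingertip is probably slipping with the sheet against the pins. I lift straight up and look.

Request:
play_rows([
  [[0, 0, 0, -0.1, 0], [0, 0, 0, -0.3, 0], [0, 0, 0, -1, 0], [0, 0, 0, -1, 0], [0, 0, 0, -1, 0], [0, 0, 0, -1, 0], [0, 0, 0, -1, 0], [0, 0, 0, -1, 0]],
])

```text
t: 7.85
position: [0.5723, 0.1043, 0.3431]
eef_rot: [-0.039, 0.999, 0.0, -0.0]
contact_force: [0.3, -0.4, -0.1]
grip_width: 0.0001
```

Request:
play_rows([
  [[0, -1, 0, 0, 0], [0, -1, 0, 0, 0], [0, -1, 0, 0, 0], [0, -1, 0, 0, 0], [0, 0, 0, 0, 0], [0, 0, 0, 0, 0]],
])

```text
t: 8.45
position: [0.6722, 0.112, 0.3414]
eef_rot: [-0.039, 0.999, -0.0, -0.001]
contact_force: [-0.3, -0.6, 0.1]
grip_width: -0.0
```

Run:
```python
from h import *
np.set_printoptions(suppress=True)
s=arm.read_state();print(s['t'],s['position'],s['contact_force'])
i=arm.read_camera('side');find('side',i,(240,190,346,272))
a=cv2.resize(i[185:275,235:355],None,fx=3.3,fy=3.3)
w=arm.read_camera('wrist');cv2.imwrite('pics/w6.png',w);cv2.imwrite('pics/s6.png',a)
```

```text
8.45 [0.67219065 0.11198765 0.34139393] [-0.30329393 -0.59491238  0.05108723]
side copper 645.5 [[293.0, 237.0], [294.0, 220.0], [337.0, 224.0], [336.0, 241.0]] c [0.5826 0.1049 0.01  ] corners [[0.625, 0.135], [0.63, 0.081], [0.538, 0.075], [0.537, 0.128]]
side brass 0.0 [[338.0, 262.0], [338.0, 262.0], [338.0, 261.0], [338.0, 261.0]] c [0.5283 0.1865 0.01  ] corners [[0.528, 0.188], [0.528, 0.188], [0.528, 0.185], [0.528, 0.185]]
side alu 515.5 [[260.0, 214.0], [261.0, 199.0], [301.0, 202.0], [300.0, 217.0]] c [0.667  0.0451 0.01  ] corners [[0.707, 0.075], [0.717, 0.024], [0.625, 0.016], [0.619, 0.067]]
side green 581.0 [[295.0, 260.0], [297.0, 242.0], [341.0, 246.0], [340.0, 264.0]] c [0.5681 0.1665 0.006 ] corners [[0.609, 0.195], [0.614, 0.145], [0.525, 0.138], [0.524, 0.188]]
```

View pics/w6.png

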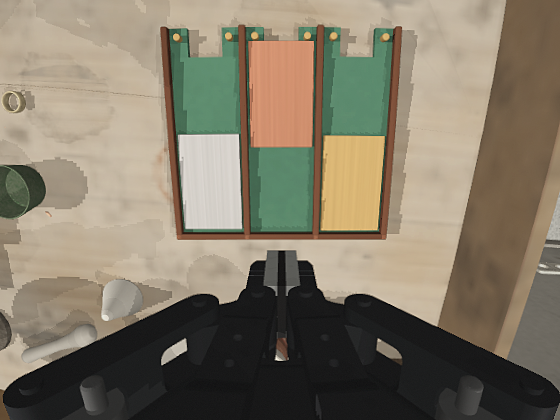

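View pics/s6.png

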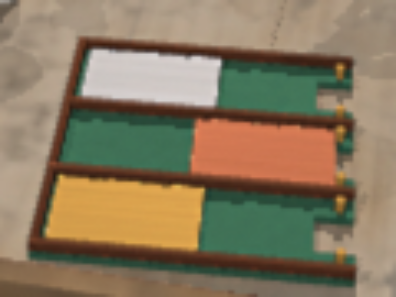

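Run:
```python
from h import *
np.set_printoptions(suppress=True)
for im in (cv2.imread('pics/side0.png'),arm.read_camera('side')):
    h=cv2.cvtColor(im,cv2.COLOR_BGR2HSV);m=cv2.inRange(h,(15,150,180),(26,255,255));mm=m*0;mm[235:268,240:305]=m[235:268,240:305]
    c=max(cv2.findContours(mm,0,2)[0],key=cv2.contourArea);print(cv2.contourArea(c),ray('side',cv2.boxPoints(cv2.minAreaRect(c)),.01).mean(0))
print(arm.read_state()['joint_vel'].round(3) if hasattr(arm.read_state()['joint_vel'],'round') else '')
print(arm.job_done())
```

```text
759.5 [0.65845808 0.17691709 0.01      ]
761.5 [0.65845808 0.17691709 0.01      ]
[-0.001 -0.003  0.002 -0.002 -0.001  0.001]
the job is handed in; nothing more can be done
None
```

The copper sheet is drawn up to the two brass stop pins in the middle lane, and I handed the job in at about 8.5 s. I pressed the shut fingertips on it with about 7–16 N and drew it about 75 mm forward, then lifted the arm clear.

**Copper sheet:** the side and wrist views show it flat and square in its lane, with its front edge at the pins and over the finger notch. The horizontal force levelled off at 6.7 N while the fingertip kept moving, which fits the sheet resting against the pins.

**Other sheets:** between the first and last side views, the aluminium centre stayed within 0.2 mm and the brass centre did not change.

**Failed check:** my first brass colour mask did not find the sheet in the side view. I redid that measurement with a looser mask. I did not take a final top-camera picture.

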